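# Slide the bottom panel into a box carcass

## Robot

A 7-joint arm with a two-finger parallel gripper is mounted at the origin on the work surface. World frame = base frame: x ahead of the robot, y to its left, z up, the work surface at z = 0. Lengths are in m, angles in rad, forces in N, time in s.
With the tool pointing down it reaches from about 0.425 to 0.925 m from the base axis. Payload 6.8 kg.
Tool frame: the origin (TCP) lies midway between the tips of the shut fingers; the grasp point (between the pads) lies 19 mm behind it (bot.pinch_z is the distance from the TCP to the grasp point, in m); z points along the fingers, y is the line along which they close (so a half turn about z gives the same grasp; the last joint's range is limited). The gripper opens to 85 mm and grips with 20 to 120 N. Pads are 22 mm wide; open, the fingers measure 114 mm over their backs; the gripper's body (76 mm by 85 mm) begins 54 mm behind the grasp point. The pads swing forward as they close: fully open they stand 13 mm farther back than shut.
Start: joints at [1.095, 0.477, 0.022, 1.555, -0.011, 1.109, -0.083], TCP at [0.243, -0.63, 0.231] pointing down, gripper open.
Joint ranges: [-2.96, 2.96], [-0.34, 2.1], [-1.41, 1.46], [0.24, 2.44], [-1.37, 4.51], [0.17, 1.92], [-2.96, 2.96]. Speed limits (rad/s): [2.39, 2.39, 3.14, 3.14, 3.14, 3.14, 3.14].

## Interface

Orientations are given as a unit quaternion [w, x, y, z].
In Python, from station import bot, imaging gives the robot as it stands. The module is installed in compiled form; this text tells all that it offers.
- The arm moves only by the tool carry_out, never from a script. Its argument "targets" is a list of rows, each a list of 5 numbers: the shift along the tool's x, y, z in cm, then the turn about the tool's z in degrees, then the opening, from -1 (shut) to 1 (fully open). In form: [[x, y, z, yaw, gripper], ...]. A call has 1 to 12 rows; each row shifts and turns the commanded pose from where the row before left it, along the tool's axes as they then stand; what a row does not reach is not made up. A row lasts 1/10 s, in which the tool goes at most 50 mm and 8.59 degrees, less where a joint would pass 70% of its speed; a pose out of reach is approached as far as the arm can. A call is refused whole if a number of a shift passes 5 or a number of a turn 8.59, either way. A call with a gripper value outside its range is refused whole. The fingers move at their own pace and stop on an object; "force" is the grip in N (left out, the last holds). Time passes only in rows, so rows that do not move let the fingers close. It gives the time, the measured TCP pose, the force, the opening and the grip force at its end, in the units of the state.
- bot.get_obs(): the state, without advancing time (a new reading comes with each control period).
- imaging.read_camera(name): name is "scene" or "side" or "wrist"; returns the picture (480x640x3 uint8, red, green, blue); there is no depth.
- imaging.calibration(name): a dict with "fx", "fy", "cx", "cy" (pixels), "extrinsics" (4x4, takes a point from world to camera coordinates). Camera axes: x right, y up, looking along -z (the intrinsics and any distortion apply to the point x, -y, -z); pixel columns grow to the right and rows downward; lengths in m; the calibration is good to about 2 mm. The wrist camera is an equidistant fisheye: a pixel r from the principal point sees the ray r / f radians off the axis. A picture is of the moment at which its call begins: read the wrist's pose just before it. calibration takes no time and is no camera call; for the wrist camera it gives the pose at the moment of the call.
- bot.hand_in(): hands the job in; it is judged then, once.
The state is a dict: "t": time; "q": joint angles; "joint_vel": joint speeds; "joint_torque": joint torques, N m; "eef_pos": TCP position; "tool_rot": TCP orientation; "contact_force": force on the tool from outside, world axes, zero at the start; "torque": the same for the moment, N m; "gripper_width": opening from 0.0 (shut) to 1.0 (fully open); "grasp_force": force on a finger pad.
Only numpy, scipy, OpenCV 4.12 (cv2) and the standard library are available. Lean on these libraries where they do the work, as an engineer would, in place of code of your own. Each camera call takes 0.05 s, during which the arm holds its last target. There are 200 camera calls.

## Task

The thin bottom panel lies loose on the grey packing board in front of the unfinished wooden box, whose fourth side is still missing. It is too wide to pick up: square it up and slide it flat across the packing board into the grooves of the two side walls, until it is fully home in the groove of the back wall and flush with the ends of the sides. Ease it in without ramming it, and leave the mallet, the gouges and the finished box where they lie.

Things in the scene. Friction and masses are not known exactly. Their poses are not given: they have to be found in the camera images.
- carcass: Two side walls and back wall of a brown wooden box, 137 long x 128 wide x 45 mm high, fixed to the bench by 16 mm cleats. Origin on the bench under the middle of the open end (x = 0); z up; +x is the way in, to the back. Walls 13.5 mm thick, inner faces at y = +-50.5 mm. A fixed grey packing board, top at z = 8.4 mm, covers x = -230 to -1, y = -105 to 105 mm.
- mouth (a point): Middle of the open end (x = 0) at groove-floor height (z = 8 mm); axes as the carcass. The grooves in both side walls run out here: 10 mm high (z = 8 to 18 mm), 6.25 mm deep, 113.5 mm from groove bottom to groove bottom, with square edges.
- home (a point): Middle of the bottom of the same groove in the back wall (x = 130 mm in the carcass frame), at groove-floor height: the stop for the panel's nose, 130 mm from the mouth.
- panel: Loose flat panel of pale wood, 130 long x 112 wide x 8 mm thick, about 85 g, all edges square, lying on the packing board. Origin at the centre of its underside, z up, +x along its 130 mm length towards its nose, which faces the carcass at the start. Friction on the board is moderate; it stops at once when no longer pushed.
- panel_nose (a point): Middle of the panel's leading end, on its underside (x = +65 mm in the panel's frame).
- panel_tail (a point): Middle of the panel's rear end, on its underside (x = -65 mm in the panel's frame).
- mallet: Carver's wooden mallet lying on the bench: head 75 x 120 x 70 mm, handle 28 mm thick reaching 236 mm along -x. Origin under the head.
- gouge_1: Carving gouge lying on the bench: dark wooden handle 120 mm long, 24 mm thick (along -x), steel blade 95 mm (along +x). Origin under the ferrule.
- gouge_2: Second gouge, handle 26 mm thick, otherwise as gouge_1.
- done_box: Finished carved box with its lid on, 130 x 84 x 64 mm, heavy. Origin at the centre of its underside.
Not all that is in view belongs to the job. What is meant by the panel is not pink, purple or yellow, and is the smaller of those in its own colour.

How it is judged:
On the way:
1. the panel's nose has entered both grooves by 25 mm (x of panel_nose in the frame of mouth between 0.025 and 0.12 m and y of panel_nose in the frame of mouth between -0.003 and 0.003 m and z of panel_nose in the frame of mouth between -0.003 and 0.004 m and angle between the x axis of panel and the x axis of carcass, either way round below 0.08 rad), for 0.1 s.
At the end, for the whole second after the job is handed in: the panel lies flat and at rest in the side grooves, its nose in the back groove and its tail flush with the ends of the side walls, each within 3 mm (x of panel_nose in the frame of home above -0.003 m and x of panel_tail in the frame of mouth between -0.003 and 0.003 m and y of panel_nose in the frame of home between -0.003 and 0.003 m and z of panel_tail in the frame of mouth between -0.0025 and 0.004 m and z of panel_nose in the frame of home between -0.0025 and 0.004 m and angle between panel's own z axis and vertical below 0.05 rad and linear speed of panel below 0.01 m/s); the robot touches nothing.
It fails at once if the panel is rammed against the carcass (more than 45 N between them) (contact force between panel and carcass above 45 N).
It fails at once if the mallet, a gouge or the finished box is moved by more than 20 mm (distance of any of mallet, gouge_1, gouge_2, done_box from where it was at the start of the episode above 0.02 m).
It also fails if it takes over 61 s, if anything falls off the work surface, if the arm or the gripper's body presses on something with over 40 N, if the wrist force passes 120 N, or if a joint passes its speed limit or range.

## Working session

There is one attempt and no reset: what is moved stays moved. The work goes in short steps, Python scripts to look and compute and a tool call to move; the robot and the scene stay as the last step left them, time stands still between calls to the robot, and variables do not carry over. Pictures are saved under pics/ and viewed, at most 11 in all, crops included, and the job is handed in when it is done.

Besides the shell and the picture viewer there is one more tool, called after "Request:" as a command line: name --pt "numbers of a row" for each row, then --argument value for the rest. carry_out: Moves the arm, as the interface text tells. Its arguments: {"type":"object","properties":{"targets":{"type":"array"},"force":{"type":"number"}},"required":["targets"]}

```bash
mkdir -p pics; python3 - <<'E'
from station import bot, imaging
import cv2,numpy as np
for n in ["scene","side"]:
    c=imaging.calibration(n); print(n,{k:(np.round(v,4).tolist()) for k,v in c.items()})
    cv2.imwrite(f"pics/{n}0.png",imaging.read_camera(n)[:,:,::-1])
o=bot.get_obs();print(o['t'],o['eef_pos'],o['tool_rot'],o['gripper_width'])
E
```

```text
scene {'fx': 612.9647, 'fy': 612.9647, 'cx': 319.6348, 'cy': 234.8812, 'extrinsics': [[0.7892, 0.6141, 0.0108, -0.4022], [-0.4036, 0.5053, 0.7628, 0.1741], [0.4629, -0.6063, 0.6466, -1.8043], [0.0, 0.0, 0.0, 1.0]]}
side {'fx': 512.6464, 'fy': 512.6464, 'cx': 333.6767, 'cy': 242.8653, 'extrinsics': [[-0.9956, -0.0937, 0.0101, 0.5249], [0.075, -0.7228, 0.687, -0.0711], [-0.0571, 0.6847, 0.7266, -1.1246], [0.0, 0.0, 0.0, 1.0]]}
0.1 [ 0.24249944 -0.62937558  0.23042118] [-7.94129769e-04  9.83134427e-01  1.82882543e-01 -2.09377059e-04] 0.99790810403928
```

View pics/scene0.png

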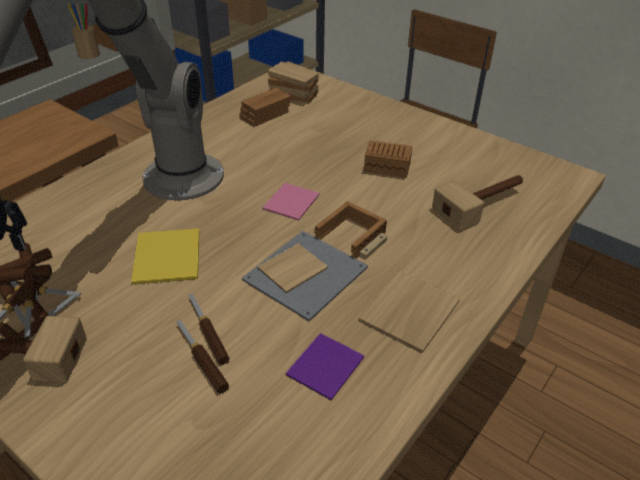

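View pics/side0.png

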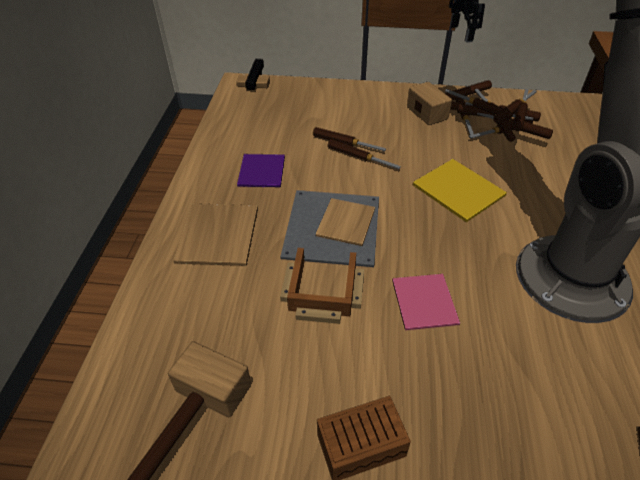

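Candidates in pale wood are the small panel on the grey board (scene ~(292,266), side ~(347,221)) and a larger sheet on the bare bench (scene ~(410,308), side ~(217,234)). The one on the board fits: it is the smaller and lies on the packing board. The pink, purple and yellow ones are excluded. The gouges are behind, on the −x side of the board. I'll confirm with enlarged crops.

```bash
python3 - <<'E'
import cv2
a=cv2.imread("pics/side0.png")[183:325,272:392]; cv2.imwrite("pics/sc.png",cv2.resize(a,None,fx=4.2,fy=4.2,interpolation=cv2.INTER_CUBIC))
a=cv2.imread("pics/scene0.png")[198:318,238:393]; cv2.imwrite("pics/cc.png",cv2.resize(a,None,fx=5,fy=5,interpolation=cv2.INTER_CUBIC))
E
```

```text
(no output)
```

View pics/sc.png

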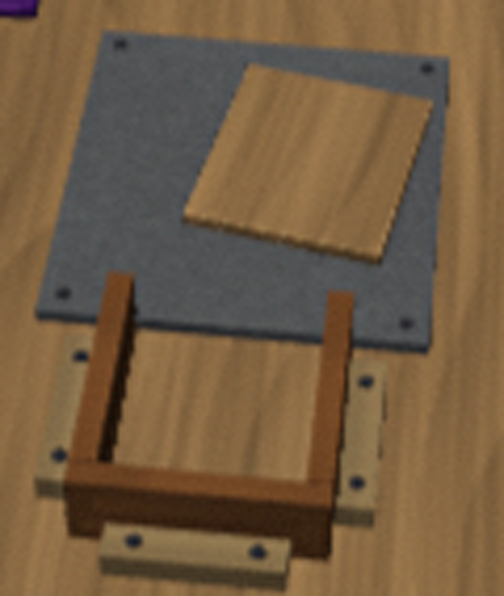

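View pics/cc.png

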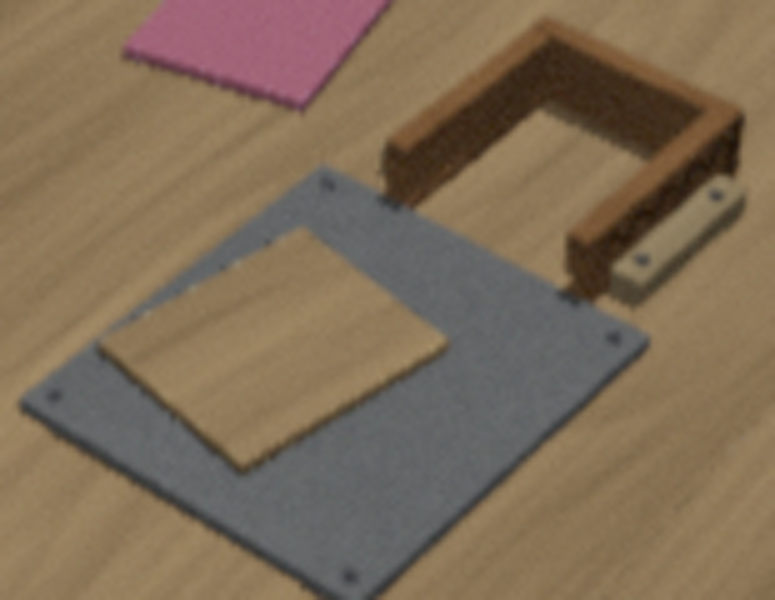

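The crops show the smaller pale panel on the grey board, skewed towards the robot side, with its nose towards the carcass mouth. The larger pale sheet is not on the board. Next I'll fit both poses from these corner pixels.

```bash
cat > fit.py <<'E'
import numpy as np
from scipy.optimize import least_squares
def proj(c,P):
    E=np.array(c["extrinsics"]);p=(E[:3,:3]@np.asarray(P,float).T).T+E[:3,3]
    return np.c_[c["cx"]+c["fx"]*p[:,0]/-p[:,2], c["cy"]+c["fy"]*-p[:,1]/-p[:,2]]
def place(pose,L):
    x,y,a=pose;L=np.asarray(L,float)/1000;c,s=np.cos(a),np.sin(a)
    return np.c_[x+c*L[:,0]-s*L[:,1],y+s*L[:,0]+c*L[:,1],L[:,2]]
def fit(obs,x0):  # obs: list of (calib, pixels, local mm)
    f=lambda x:np.concatenate([(proj(c,place(x,L))-px).ravel() for c,px,L in obs])
    return least_squares(f,x0,loss="soft_l1"),f
E
cat > m1.py <<'E'
from station import imaging
from fit import *
S=imaging.calibration("side");C=imaging.calibration("scene")
s=lambda p:(np.array(p)+.5)/4.2-.5+[272,183]
c=lambda p:(np.array(p)+.5)/5-.5+[238,198]
so=s([(106,33),(447,58),(430,341),(40,311),(70,478),(330,495),(355,293),(108,273)])
sl=[(-230,-105,8.4),(-230,105,8.4),(-1,105,8.4),(-1,-105,8.4),(137,-64,45),(137,64,45),(0,64,45),(0,-64,45)]
co=c([(322,167),(648,342),(22,403),(548,18),(743,112),(387,150),(570,238)])
cl=[(-1,105,8.4),(-1,-105,8.4),(-230,105,8.4),(137,64,45),(137,-64,45),(0,64,45),(0,-50.5,45)]
pl=[(65,-56,16.4),(65,56,16.4),(-65,-56,16.4),(-65,56,16.4)]
ps=s([(183,214),(378,259),(249,65),(433,100)]);pc=c([(448,343),(305,228),(243,468),(100,343)])
P={}
for n,o,x0 in [("carc",[(S,so,sl),(C,co,cl)],[.5,0,1.57]),("panel",[(S,ps,pl),(C,pc,pl)],[.5,-.1,1.57])]:
    for k,oo in [("both",o),("side",o[:1]),("scene",o[1:])]:
        r,f=fit(oo,x0);print(n,k,np.round(r.x,4),"rms px",round(float(np.sqrt((f(r.x)**2).mean())),2));P.setdefault(n,r.x)
k,p=P["carc"],P["panel"];d=p[:2]-k[:2];a=k[2]
print("panel in carcass mm",1e3*(np.cos(a)*d[0]+np.sin(a)*d[1]),1e3*(-np.sin(a)*d[0]+np.cos(a)*d[1]),np.degrees(p[2]-a))
E
python3 m1.py
```

```text
carc both [0.542  0.0183 1.5606] rms px 1.12
carc side [0.5406 0.02   1.561 ] rms px 0.92
carc scene [0.5459 0.0144 1.5602] rms px 0.54
panel both [ 0.5097 -0.1077  1.3801] rms px 0.75
panel side [ 0.5088 -0.1052  1.3807] rms px 0.28
panel scene [ 0.5122 -0.1107  1.3803] rms px 0.28
panel in carcass mm -126.36996675405408 31.03259789261328 -10.342318478847874
```

Request:
carry_out --pt "3.5 -3.1 0 0 1" --pt "3.5 -3.1 0 0 1" --pt "3.5 -3.1 0 0 1" --pt "3.5 -3.1 0 0 1" --pt "3.5 -3.1 0 0 1" --pt "3.5 -3.1 0 0 1" --pt "3.5 -3.1 0 0 1" --pt "3.5 -3.1 0 0 1" --pt "3.5 -3.1 0 0 1" --pt "3.5 -3.1 0 0 1" --pt "3.5 -3.1 0 0 1" --pt "3.5 -3.1 0 0 1"

```text
t: 1.3
eef_pos: [0.5012, -0.13, 0.2312]
tool_rot: [0.0, 0.983, 0.183, -0.0]
contact_force: [0.4, -0.4, -0.2]
gripper_width: 0.999
grasp_force: 0.0
```

Request:
carry_out --pt "0 0 0 -8.2 1" --pt "0 0 0 -8.2 1" --pt "0 0 0 -8.2 1" --pt "0 0 0 -8.2 1" --pt "0 0 0 -8.2 1" --pt "0 0 0 -8.2 1" --pt "0 0 0 -8.2 1" --pt "0 0 0 0 1" --pt "0 0 0 0 1"

```text
t: 2.2
eef_pos: [0.5006, -0.1318, 0.2311]
tool_rot: [-0.0, 0.776, 0.631, -0.0]
contact_force: [0.5, 0.5, 0.6]
gripper_width: 0.997
grasp_force: 0.0
```

```bash
cat > st.py <<'E'
from station import bot
import numpy as np
o=bot.get_obs();w,x,y,z=o["tool_rot"]
hx=np.array([1-2*(y*y+z*z),2*(x*y+w*z)]);print("t",o["t"],"p",np.round(o["eef_pos"],4),"head",round(float(np.degrees(np.arctan2(hx[1],hx[0]))),2),"F",np.round(o["contact_force"],1),"w",round(float(o["gripper_width"]),2),"q7",np.round(o["q"],2))
E
python3 st.py; python3 - <<'E'
from station import imaging
import cv2
cv2.imwrite("pics/w0.png",imaging.read_camera("wrist")[:,:,::-1])
c=imaging.calibration("wrist");print(c)
E
```

```text
t 2.2 p [ 0.5006 -0.1318  0.2311] head 78.25 F [0.5 0.5 0.6] w 1.0 q7 [ 0.49  0.25 -0.41  1.91  0.12  1.01 -0.18]
{'fx': 371.64829954431775, 'fy': 371.64829954431775, 'cx': 314.27243639090966, 'cy': 242.26826966826263, 'extrinsics': array([[ 9.79156670e-01, -2.03106157e-01, -3.24251165e-04,
        -5.16511254e-01],
       [ 1.92741683e-01,  9.29691573e-01, -3.13885684e-01,
         6.72603681e-02],
       [ 6.40535685e-02,  3.07280764e-01,  9.49460727e-01,
        -3.71617085e-01],
       [ 0.00000000e+00,  0.00000000e+00,  0.00000000e+00,
         1.00000000e+00]])}
```

View pics/w0.png

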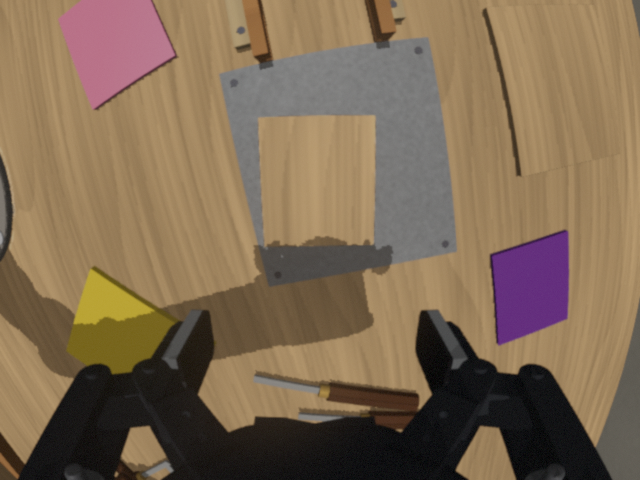

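Wrist view: the panel's nose corners are at (258,116) and (375,115) and its tail right corner is near (375,247). The board corners are at (220,75), (428,38), (270,286) and (457,251). I'll fit from this view too.

```bash
cat >> fit.py <<'E'
def projw(c,P):
    E=np.array(c["extrinsics"]);p=(E[:3,:3]@np.asarray(P,float).T).T+E[:3,3]
    v=np.c_[p[:,0],-p[:,1]];n=np.linalg.norm(v,axis=1);th=np.arctan2(n,-p[:,2])
    return np.array([c["cx"],c["cy"]])+c["fx"]*(th/n)[:,None]*v
def fitw(c,px,L,x0):
    f=lambda x:(projw(c,place(x,L))-np.array(px)).ravel()
    r=least_squares(f,x0,loss="soft_l1");return r.x,float(np.sqrt((f(r.x)**2).mean()))
def rel(p,k):
    d=p[:2]-k[:2];a=k[2];return np.round([1e3*(np.cos(a)*d[0]+np.sin(a)*d[1]),1e3*(-np.sin(a)*d[0]+np.cos(a)*d[1]),np.degrees(p[2]-a)],2)
E
python3 - <<'E'
from station import imaging
from fit import *
c=imaging.calibration("wrist")
k,e=fitw(c,[(220,74),(428,38),(270,286),(457,251)],[(-1,105,8.4),(-1,-105,8.4),(-230,105,8.4),(-230,-105,8.4)],[.54,.02,1.56]);print(k,e)
p,e=fitw(c,[(258.5,116),(375.5,115),(375,248),(265,246)],[(65,56,16.4),(65,-56,16.4),(-65,-56,16.4),(-65,56,16.4)],[.51,-.11,1.38]);print(p,e,rel(p,k))
E
```

```text
[0.54135072 0.01723607 1.56016365] 0.6086238867760938
[ 0.50914466 -0.10944776  1.38383019] 1.3402790008973329 [-127.02   30.86  -10.1 ]
```

Request:
carry_out --pt "0 0.4 3.5 -0.8 0.4" --pt "0 0 3.5 0 0.4" --pt "0 0 3.5 0 0.4" --pt "0 0 3.5 0 0.4" --pt "0 0 3.5 0 0.4" --pt "0 0 1 0 0.4" --pt "0 0 0.6 0 0.4" --pt "0 0 0.2 0 0.4" --pt "0 0 0 0 0.4"

```text
t: 3.15
eef_pos: [0.5058, -0.1327, 0.0395]
tool_rot: [0.001, 0.77, 0.638, 0.001]
contact_force: [0.2, -0.5, 0.7]
gripper_width: 0.698
grasp_force: 0.0
```

Request:
carry_out --pt "0 0 0.3 0 0.4" --pt "0 0 0.3 0 0.4" --pt "0 0 0 0 0.4" --pt "0 0 0 0 0.4"

```text
t: 3.55
eef_pos: [0.5049, -0.1326, 0.0325]
tool_rot: [0.0, 0.77, 0.638, 0.0]
contact_force: [-0.0, 0.5, 0.4]
gripper_width: 0.703
grasp_force: 0.0
```

Request:
carry_out --pt "0 0 0.5 0 0.4" --pt "0 0 0.5 0 0.4" --pt "0 0 0.3 0 0.4" --pt "0 0 0.2 0 0.4" --pt "0 0 0.2 0 0.4" --pt "0 0 0 0 0.4"

```text
t: 4.15
eef_pos: [0.5046, -0.1325, 0.015]
tool_rot: [-0.0, 0.77, 0.638, -0.0]
contact_force: [-0.4, 0.0, -0.2]
gripper_width: 0.697
grasp_force: 0.0
```

Request:
carry_out --pt "0 0 0.2 0 0.4" --pt "0 0 0.1 0 0.4" --pt "0 0 0 0 0.4"

```text
t: 4.45
eef_pos: [0.5048, -0.1326, 0.0122]
tool_rot: [-0.0, 0.77, 0.638, -0.0]
contact_force: [-0.4, 0.9, -0.7]
gripper_width: 0.701
grasp_force: 0.0
```

Request:
carry_out --pt "0 0 0.1 0 0.4" --pt "0 0 0 0 0.4"

```text
t: 4.65
eef_pos: [0.5049, -0.1326, 0.0115]
tool_rot: [0.0, 0.77, 0.638, 0.0]
contact_force: [-1.0, 0.5, 1.9]
gripper_width: 0.695
grasp_force: 1.1
```

Request:
carry_out --pt "0 0 0.1 0 0.4" --pt "0 0 0 0 0.4"

```text
t: 4.85
eef_pos: [0.505, -0.1326, 0.0114]
tool_rot: [0.0, 0.77, 0.638, -0.0]
contact_force: [-3.9, 1.2, 15.1]
gripper_width: 0.701
grasp_force: 7.2
```

Request:
carry_out --pt "0 0 0 -2 0.4" --pt "0 0 0 -2 0.4" --pt "0 0 0 -2 0.4" --pt "0 0 0 -2 0.4" --pt "0 0 0 -2.2 0.4" --pt "0 0 0 0 0.4"

```text
t: 5.45
eef_pos: [0.5062, -0.131, 0.0114]
tool_rot: [0.0, 0.71, 0.705, 0.001]
contact_force: [-1.1, 4.1, 10.6]
gripper_width: 0.699
grasp_force: 5.4
```

Request:
carry_out --pt "0 0.5 0 0 0.4" --pt "0 0.5 0 0 0.4" --pt "0 0.5 0 0 0.4" --pt "0 0.5 0 0 0.4" --pt "0 0.5 0 0 0.4" --pt "0 0.5 0 0 0.4" --pt "0 0.3 0 0 0.4" --pt "0 0.2 0 0 0.4" --pt "0 0 0 0 0.4"

```text
t: 6.35
eef_pos: [0.5386, -0.1329, 0.0114]
tool_rot: [-0.0, 0.71, 0.704, -0.001]
contact_force: [-8.4, 0.8, 18.1]
gripper_width: 0.7
grasp_force: 8.9
```

```bash
python3 st.py; python3 - <<'E'
from station import imaging
import cv2
cv2.imwrite("pics/w1.png",imaging.read_camera("wrist")[:,:,::-1])
cv2.imwrite("pics/s1.png",imaging.read_camera("scene")[:,:,::-1])
cv2.imwrite("pics/d1.png",imaging.read_camera("side")[:,:,::-1])
E
```

```text
t 6.35 p [ 0.5386 -0.1329  0.0114] head 89.48 F [-8.4  0.8 18.1] w 0.7 q7 [ 0.41  0.61 -0.36  1.97  0.36  0.62 -0.19]
```

View pics/w1.png

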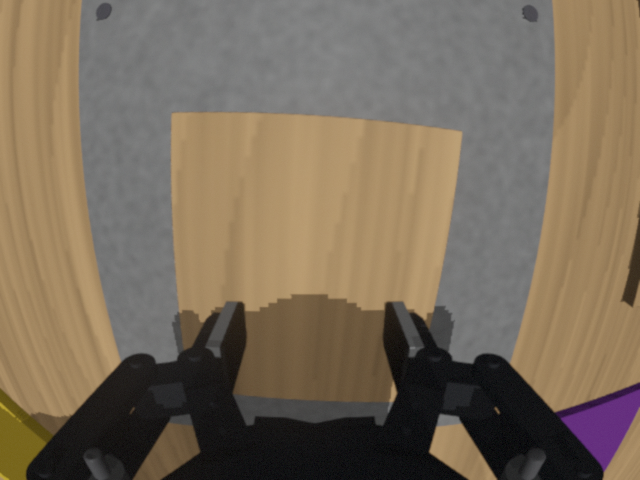

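Close-up: the nose corners are at (172,113) and (461,131), the board screws at (104,11) and (530,13), and the board edges cross row 0 at x≈80 and 553. The panel has slipped and is slightly under-rotated. I'll back-project these points.

```bash
cat >> fit.py <<'E'
def back(c,px,z):
    E=np.array(c["extrinsics"]);R,t=E[:3,:3],E[:3,3];o=-R.T@t;out=[]
    for u,v in px:
        d=np.array([u-c["cx"],v-c["cy"]]);r=np.hypot(*d);th=r/c["fx"]
        w=R.T@np.array([np.sin(th)*d[0]/r,-np.sin(th)*d[1]/r,-np.cos(th)]);out.append(o+w*(z-o[2])/w[2])
    return np.array(out)
def incarc(W,k):
    c,s=np.cos(k[2]),np.sin(k[2]);d=W[:,:2]-k[:2];return np.round(1e3*d@np.array([[c,-s],[s,c]]),1)
K0=np.array([.5415,.0175,1.5602])
E
python3 - <<'E'
from station import imaging
from fit import *
import cv2
c=imaging.calibration("wrist")
print("board edges/screws",incarc(back(c,[(80,2),(553,2),(90,200),(544,200),(104,11),(530,13)],.0084),K0).tolist())
print("panel",incarc(back(c,[(172,113),(461,131),(173,200),(450.5,220),(245,398),(388,402)],.0164),K0).tolist())
g=cv2.cvtColor(cv2.imread("pics/w1.png"),cv2.COLOR_BGR2LAB)[:,:,2].astype(float)
for r in (140,170,200,230,260): print(r,np.argmax(np.diff(cv2.GaussianBlur(g,(1,5),0)[r,150:210]))+150.5,np.argmin(np.diff(g[r,420:480]))+420.5, np.argmax(np.diff(g[r,40:120])[::-1]), [int(x) for x in np.argsort(np.abs(np.diff(g[r,40:120])))[-2:]+40])
E
```

```text
board edges/screws [[-5.7, 106.5], [-4.8, -104.8], [-98.3, 103.8], [-97.7, -103.1], [-13.5, 92.6], [-13.6, -91.3]]
panel [[-63.9, 56.1], [-70.6, -54.4], [-98.1, 57.8], [-106.1, -52.7], [-196.8, 35.9], [-199.5, -35.1]]
140 170.5 461.5 32 [79, 80]
170 170.5 457.5 9 [83, 82]
200 171.5 453.5 10 [87, 86]
230 172.5 448.5 17 [89, 90]
260 174.5 443.5 1 [96, 95]
```

Request:
carry_out --pt "0 0 0.05 -1.8 0.4" --pt "0 0 0 -1.8 0.4" --pt "0 0.25 0 0 0.4" --pt "0 0.2 0 0 0.4" --pt "0.4 0 0 0 0.4" --pt "0.4 0 0 0 0.4" --pt "0.4 0 0 0 0.4" --pt "0.4 0 0 0 0.4" --pt "0.4 0 0 0 0.4" --pt "0.4 0 0 0 0.4" --pt "0.4 0 0 0 0.4" --pt "0 0 0 0 0.4"

```text
t: 7.7
eef_pos: [0.5443, -0.1069, 0.0115]
tool_rot: [0.002, 0.688, 0.726, -0.0]
contact_force: [-0.3, -4.4, 13.7]
gripper_width: 0.701
grasp_force: 6.4
```

```bash
cat > look.py <<'E'
import sys,cv2
from station import imaging
from fit import *
n=sys.argv[1];c=imaging.calibration("wrist");im=imaging.read_camera("wrist")[:,:,::-1]
cv2.imwrite(f"pics/{n}.png",im);np.save(f"pics/{n}.npy",c,allow_pickle=True)
E
python3 st.py; python3 look.py w2
```

```text
t 7.7 p [ 0.5443 -0.1069  0.0115] head 93.02 F [-0.3 -4.4 13.7] w 0.7 q7 [ 0.37  0.61 -0.37  1.98  0.37  0.62 -0.19]
```

View pics/w2.png

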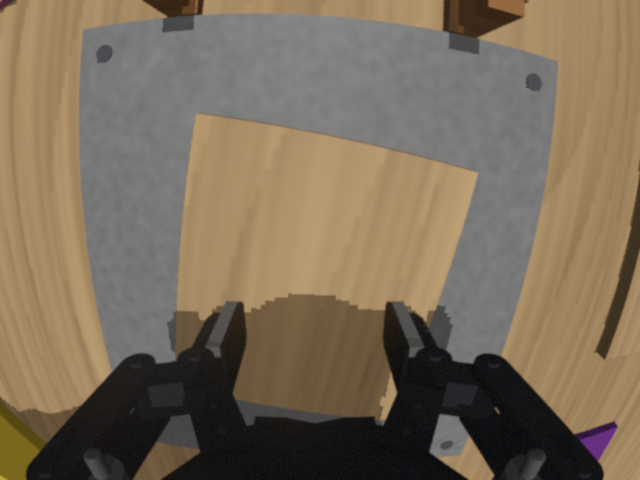

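The panel turned less than the tool did. Nose corners are at (195,114) and (477,172), board corners at (83,30) and (557,61), and the wall-end marks near (178,24) and (463,44). I'll measure, then square it by pushing the tail with two fingers.

```bash
cat > pm.py <<'E'
import sys,json
from fit import *
n=sys.argv[1];A=json.loads(sys.argv[2])
c=np.load(f"pics/{n}.npy",allow_pickle=True).item()
print("board",incarc(back(c,A[0],.0084),K0).tolist());print("panel",incarc(back(c,A[1],.0164),K0).tolist())
E
python3 pm.py w2 '[[[83,30],[557,61],[105,53],[533,82]],[[195,114],[477,172],[180,230],[444,290],[240,399],[380,417]]]'
python3 - <<'E'
from fit import *
from station import bot
print(incarc(np.array([bot.get_obs()["eef_pos"]]),K0))
E
```

```text
board [[-0.9, 105.7], [-0.9, -103.7], [-13.3, 92.5], [-13.8, -90.9]]
panel [[-41.9, 46.4], [-56.3, -63.8], [-87.8, 53.0], [-107.7, -58.2], [-173.8, 30.2], [-182.2, -41.2]]
[[-124.3   -4.1]]
```

Request:
carry_out --pt "0 0 -2 0 0.4" --pt "0 0 -2 3.6 1" --pt "-2.7 -0.5 0 0 1" --pt "-2.7 0 0 0 1" --pt "-2.7 0 0 0 1" --pt "0 0 0 0 1" --pt "0 0 0 0 1"

```text
t: 8.45
eef_pos: [0.5368, -0.1862, 0.0497]
tool_rot: [-0.0, 0.711, 0.703, -0.0]
contact_force: [-0.3, -0.5, -0.4]
gripper_width: 1.002
grasp_force: 0.0
```

```bash
sed -i 's/^K0=.*/K0=np.array([.5407,.0175,1.559])/' fit.py; cat >> st.py <<'E'
from fit import *
print("carc",incarc(np.array([o["eef_pos"]]),K0),"K heading",np.degrees(K0[2]))
E
python3 st.py
```

```text
t 8.45 p [ 0.5368 -0.1862  0.0497] head 89.37 F [-0.3 -0.5 -0.4] w 1.0 q7 [ 0.52  0.57 -0.38  1.93  0.31  0.7  -0.06]
carc [[-203.7    1.5]] K heading 89.32412026089534
```

Request:
carry_out --pt "0 0 2.5 0 1" --pt "0 0 1.7 0 1" --pt "0 0 0.7 0 1" --pt "0 0 0.3 0 1" --pt "0 0 0 0 1"

```text
t: 8.95
eef_pos: [0.5373, -0.1849, -0.0021]
tool_rot: [-0.0, 0.71, 0.704, 0.0]
contact_force: [0.3, -0.2, 0.2]
gripper_width: 0.998
grasp_force: 0.0
```

Request:
carry_out --pt "0.4 0 0 0 1" --pt "0.3 0 0 0 1" --pt "0.3 0 0 0 1" --pt "0.3 0 0 0 1" --pt "0.3 0 0 0 1" --pt "0.3 0 0 0 1" --pt "0.3 0 0 0 1" --pt "0.3 0 0 0 1" --pt "0.3 0 0 0 1" --pt "0.3 0 0 0 1" --pt "0.3 0 0 0 1" --pt "0 0 0 0 1"

```text
t: 10.15
eef_pos: [0.5373, -0.1509, -0.0022]
tool_rot: [-0.0, 0.71, 0.704, 0.0]
contact_force: [-0.7, -0.2, 0.3]
gripper_width: 0.998
grasp_force: 0.0
```

```bash
python3 st.py; python3 look.py w3
```

```text
t 10.15 p [ 0.5373 -0.1509 -0.0022] head 89.52 F [-0.7 -0.2  0.3] w 1.0 q7 [ 0.43  0.64 -0.34  1.97  0.36  0.59 -0.16]
carc [[-168.4    1.4]] K heading 89.32412026089534
```

View pics/w3.png

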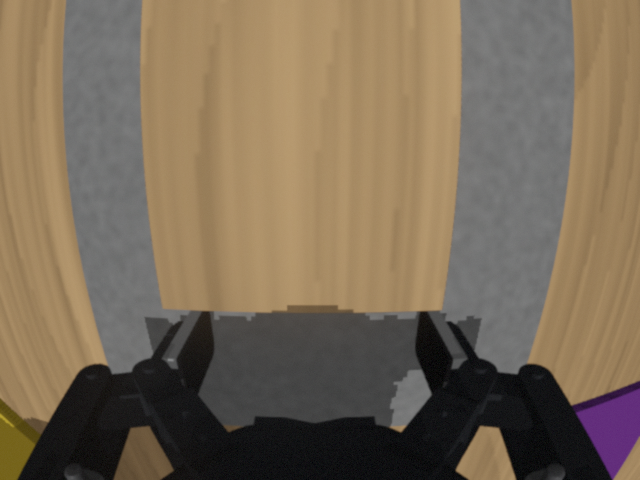

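The panel is now square to the fingers: tail corners at (163,309) and (443,312), sides at columns ~142 and ~461, board sides at ~65 and ~573. I'll fit the edges numerically.

```bash
cat > edges.py <<'E'
import sys,cv2
from fit import *
n=sys.argv[1];r0,r1=int(sys.argv[2]),int(sys.argv[3])
c=np.load(f"pics/{n}.npy",allow_pickle=True).item()
b=cv2.cvtColor(cv2.imread(f"pics/{n}.png"),cv2.COLOR_BGR2LAB)[:,:,2].astype(float)
b=cv2.GaussianBlur(b,(5,5),0)
def xing(row,cols,th):  # subpixel crossing, walking from cols[0] (board) outward
    for i,j in zip(cols[:-1],cols[1:]):
        if (b[row,i]-th)*(b[row,j]-th)<=0 and b[row,i]!=b[row,j]: return i+(th-b[row,i])/(b[row,j]-b[row,i])*(j-i)
out={}
gl,gr=[int(v) for v in sys.argv[4].split(",")]  # columns on grey strip, left and right
for nm,col,st,z in [("boardL",gl,-1,.0084),("panelL",gl,1,.0164),("panelR",gr,-1,.0164),("boardR",gr,1,.0084)]:
    P=[]
    for r in range(r0,r1,4):
        x=xing(r,list(range(col,col+st*110,st))[:None if st>0 else col],137)
        if x is not None: P.append((x,r))
    W=back(c,P,z);M=incarc(W,K0)
    k=np.polyfit(M[:,0],M[:,1],1);res=M[:,1]-np.polyval(k,M[:,0]);g=abs(res)<2*res.std()+.1;k=np.polyfit(M[g,0],M[g,1],1)
    out[nm]=(np.degrees(np.arctan(k[0])),k);xm=M[:,0].mean()
    print(nm,len(P),"px",np.round(P[0],1),"yaw",round(out[nm][0],2),"y at x=%.0f: %.2f"%(xm,np.polyval(k,xm)))
for xx in (-165,-100,-60):
    f=lambda a:np.polyval(out[a][1],xx);print(xx,"panel mid",round((f("panelL")+f("panelR"))/2,2),"width",round(f("panelL")-f("panelR"),2),"board mid",round((f("boardL")+f("boardR"))/2,2),"w",round(f("boardL")-f("boardR"),2))
E
python3 edges.py w3 10 290 100,510; python3 pm.py w3 '[[[65,50],[573,50]],[[163,309],[443,312]]]'
```

```text
boardL 70 px [65.2 10. ] yaw -0.06 y at x=-92: 104.99
panelL 70 px [140.6  10. ] yaw 0.2 y at x=-94: 63.57
panelR 70 px [460.6  10. ] yaw 0.19 y at x=-95: -48.34
boardR 70 px [571.2  10. ] yaw -0.04 y at x=-90: -104.52
-165 panel mid 7.37 width 111.9 board mid 0.3 w 209.52
-100 panel mid 7.59 width 111.91 board mid 0.24 w 209.51
-60 panel mid 7.73 width 111.91 board mid 0.21 w 209.49
board [[-49.8, 103.8], [-47.9, -104.4]]
panel [[-157.7, 62.8], [-158.1, -49.1]]
```

Request:
carry_out --pt "-0.5 0 0 0 1" --pt "0 0 -3 0 1" --pt "0 0 -2.5 8.2 1" --pt "0 0 0 8.2 1" --pt "0 0 0 8.2 1" --pt "0 0 0 8.2 1" --pt "0 0 0 8.2 1" --pt "0 0 0 8.2 1" --pt "0 0 0 8.2 1" --pt "0 0 0 8.2 1" --pt "0 0 0 8.2 1" --pt "0 0 0 8.2 1"

```text
t: 11.4
eef_pos: [0.5372, -0.1571, 0.0528]
tool_rot: [0.0, 0.998, 0.062, -0.0]
contact_force: [0.1, -0.2, -0.3]
gripper_width: 0.998
grasp_force: 0.0
```

Request:
carry_out --pt "0 0 0 8.2 1" --pt "-2.7 -2.7 0 0 1" --pt "-2.7 -2.7 0 0 1" --pt "-2.6 -2.6 0 0 1" --pt "0 0 0 0 1" --pt "0 0 0 0 1"

```text
t: 12.0
eef_pos: [0.4585, -0.0756, 0.0531]
tool_rot: [0.0, 1.0, -0.006, 0.0]
contact_force: [0.3, 0.7, -0.1]
gripper_width: 1.0
grasp_force: 0.0
```

```bash
python3 st.py
```

```text
t 12.0 p [ 0.4585 -0.0756  0.0531] head -0.67 F [ 0.3  0.7 -0.1] w 1.0 q7 [ 0.02  0.41  0.01  2.19 -0.01  0.54 -1.55]
carc [[-94.   81.1]] K heading 89.32412026089534
```

Request:
carry_out --pt "0 0 2.5 0 1" --pt "0 0 2 0 1" --pt "0 0 0.7 0 1" --pt "0 0 0.3 0 1" --pt "0.3 0 0 0 1" --pt "0.3 0 0 0 1" --pt "0.2 0 0 0 1" --pt "0.2 0 0 0 1" --pt "0.2 0 0 0 1" --pt "0.2 0 0 0 1" --pt "0 0 0 0 1"

```text
t: 13.1
eef_pos: [0.4728, -0.0757, -0.0021]
tool_rot: [0.0, 1.0, -0.006, 0.0]
contact_force: [-0.4, -0.1, -0.3]
gripper_width: 1.002
grasp_force: 0.0
```

```bash
python3 st.py; python3 look.py w4
```

```text
t 13.1 p [ 0.4728 -0.0757 -0.0021] head -0.72 F [-0.4 -0.1 -0.3] w 1.0 q7 [ 0.02  0.53  0.    2.17 -0.01  0.43 -1.55]
carc [[-94.   66.8]] K heading 89.32412026089534
```

View pics/w4.png

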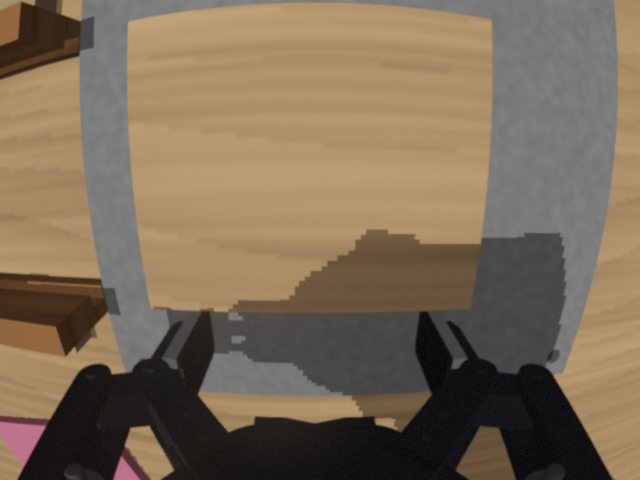

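The panel's near edge runs (150,308)–(472,308), parallel to the two finger pads, with the nose side at left facing the wall ends. Now I'll go back behind the tail and measure again from there.

Request:
carry_out --pt "-0.5 0 0 0 1" --pt "0 0 -3 0 1" --pt "0 0 -2.5 0 1" --pt "2.4 2.7 0 0 1" --pt "2.4 2.7 0 0 1" --pt "2.4 2.8 0 -8.1 1" --pt "0 0 0 -8.2 1" --pt "0 0 0 -8.2 1" --pt "0 0 0 -8.2 1" --pt "0 0 0 -8.2 1" --pt "0 0 0 -8.2 1" --pt "0 0 0 -8.2 1"

```text
t: 14.35
eef_pos: [0.5376, -0.1586, 0.0526]
tool_rot: [-0.0, 0.879, 0.476, -0.0]
contact_force: [-0.2, -0.6, -0.3]
gripper_width: 0.997
grasp_force: 0.0
```

Request:
carry_out --pt "0 0 0 -8.2 1" --pt "0 0 0 -8.2 1" --pt "0 0 0 -8.2 1" --pt "0 0 0 -8.1 1" --pt "0 0 0 0 1" --pt "0 0 0 0 1"

```text
t: 14.95
eef_pos: [0.5378, -0.1587, 0.0526]
tool_rot: [-0.0, 0.713, 0.701, -0.0]
contact_force: [-0.2, 0.1, 0.0]
gripper_width: 0.999
grasp_force: 0.0
```

```bash
python3 st.py; python3 look.py w5; python3 edges.py w5 60 200 130,490
```

```text
t 14.95 p [ 0.5378 -0.1587  0.0526] head 89.04 F [-0.2  0.1  0. ] w 1.0 q7 [ 0.47  0.55 -0.38  1.95  0.31  0.7  -0.11]
carc [[-176.2    0.8]] K heading 89.32412026089534
boardL 35 px [120.7  60. ] yaw -0.04 y at x=-92: 104.91
panelL 35 px [199.4  60. ] yaw -0.03 y at x=-96: 56.38
panelR 35 px [431.1  60. ] yaw -0.02 y at x=-97: -55.81
boardR 35 px [509.8  60. ] yaw -0.11 y at x=-93: -104.45
-165 panel mid 0.32 width 112.21 board mid 0.32 w 209.28
-100 panel mid 0.29 width 112.19 board mid 0.24 w 209.36
-60 panel mid 0.27 width 112.18 board mid 0.19 w 209.41
```

Request:
carry_out --pt "0 0 0 -0.2 0.4" --pt "0 0 2 0 0.4" --pt "0 0 1.7 0 0.4" --pt "0 0 0.7 0 0.4" --pt "0 0 0.3 0 0.4" --pt "0.4 0 0 0 0.4" --pt "0.4 0 0 0 0.4" --pt "0.4 0 0 0 0.4" --pt "0.4 0 0 0 0.4" --pt "0.4 0 0 0 0.4" --pt "0.4 0 0 0 0.4" --pt "0 0 0 0 0.4"

```text
t: 16.2
eef_pos: [0.5386, -0.1337, 0.0059]
tool_rot: [-0.0, 0.71, 0.704, 0.0]
contact_force: [-1.1, 0.6, 0.4]
gripper_width: 0.702
grasp_force: 0.0
```

```bash
python3 st.py; python3 look.py w6; python3 edges.py w6 60 290 100,510
```

```text
t 16.2 p [ 0.5386 -0.1337  0.0059] head 89.53 F [-1.1  0.6  0.4] w 0.7 q7 [ 0.4   0.62 -0.35  1.98  0.36  0.6  -0.19]
carc [[-151.2    0.3]] K heading 89.32412026089534
boardL 58 px [71.8 60. ] yaw -0.05 y at x=-87: 104.96
panelL 58 px [162.2  60. ] yaw 0.18 y at x=-88: 56.84
panelR 58 px [467.4  60. ] yaw 0.21 y at x=-88: -55.13
boardR 58 px [560.5  60. ] yaw -0.06 y at x=-86: -104.52
-165 panel mid 0.59 width 111.99 board mid 0.3 w 209.47
-100 panel mid 0.81 width 111.97 board mid 0.23 w 209.48
-60 panel mid 0.95 width 111.95 board mid 0.2 w 209.49
```

Request:
carry_out --pt "0.1 0 0 0.3 0.4" --pt "0.2 0 0 0 0.4" --pt "0.2 0 0 0 0.4" --pt "0 0 0 0 0.4"

```text
t: 16.65
eef_pos: [0.5386, -0.1292, 0.0058]
tool_rot: [-0.0, 0.712, 0.702, 0.0]
contact_force: [-0.0, -0.0, 0.7]
gripper_width: 0.704
grasp_force: 0.0
```

```bash
python3 st.py; python3 look.py w7; python3 edges.py w7 60 290 100,510
```

```text
t 16.65 p [ 0.5386 -0.1292  0.0058] head 89.19 F [-0.  -0.   0.7] w 0.7 q7 [ 0.39  0.62 -0.35  1.98  0.36  0.6  -0.2 ]
carc [[-146.7    0.4]] K heading 89.32412026089534
boardL 58 px [70.7 60. ] yaw -0.06 y at x=-82: 104.95
panelL 58 px [162.2  60. ] yaw -0.16 y at x=-84: 56.48
panelR 58 px [467.8  60. ] yaw -0.11 y at x=-84: -55.48
boardR 58 px [559.8  60. ] yaw -0.08 y at x=-82: -104.53
-165 panel mid 0.69 width 112.03 board mid 0.31 w 209.45
-100 panel mid 0.54 width 111.97 board mid 0.23 w 209.48
-60 panel mid 0.45 width 111.94 board mid 0.19 w 209.49
```

Request:
carry_out --pt "0.2 0 0 0 0.4" --pt "0.2 0 0 0 0.4" --pt "0.2 0 0 0 0.4" --pt "0.2 0 0 0 0.4" --pt "0.2 0 0 0 0.4" --pt "0 0 0 0 0.4"

```text
t: 17.3
eef_pos: [0.5388, -0.1191, 0.0058]
tool_rot: [-0.0, 0.712, 0.702, 0.0]
contact_force: [-0.1, 0.5, 0.0]
gripper_width: 0.7
grasp_force: 0.0
```

Request:
carry_out --pt "0.2 0 0 0 0.4" --pt "0.2 0 0 0 0.4" --pt "0.2 0 0 0 0.4" --pt "0.2 0 0 0 0.4" --pt "0.2 0 0 0 0.4" --pt "0 0 0 0 0.4"

```text
t: 17.9
eef_pos: [0.5389, -0.1091, 0.0058]
tool_rot: [-0.0, 0.712, 0.702, 0.0]
contact_force: [-0.2, -0.3, -0.4]
gripper_width: 0.701
grasp_force: 0.0
```

```bash
python3 st.py; python3 look.py w8; python3 edges.py w8 100 290 100,510
```

```text
t 17.9 p [ 0.5389 -0.1091  0.0058] head 89.2 F [-0.2 -0.3 -0.4] w 0.7 q7 [ 0.36  0.61 -0.35  1.99  0.36  0.6  -0.24]
carc [[-126.6    0.3]] K heading 89.32412026089534
boardL 48 px [ 70.8 100. ] yaw -0.08 y at x=-71: 104.95
panelL 48 px [162.5 100. ] yaw -0.16 y at x=-71: 56.42
panelR 48 px [467.4 100. ] yaw -0.11 y at x=-71: -55.54
boardR 48 px [559.3 100. ] yaw -0.08 y at x=-71: -104.56
-165 panel mid 0.66 width 112.05 board mid 0.33 w 209.49
-100 panel mid 0.51 width 111.99 board mid 0.24 w 209.5
-60 panel mid 0.41 width 111.95 board mid 0.18 w 209.51
```

The nose is about 13 mm inside both grooves, with no reaction force. I'll continue easing it in.

Request:
carry_out --pt "0.2 0 0 0 0.4" --pt "0.3 0 0 0 0.4" --pt "0.3 0 0 0 0.4" --pt "0.3 0 0 0 0.4" --pt "0.3 0 0 0 0.4" --pt "0.3 0 0 0 0.4" --pt "0.3 0 0 0 0.4" --pt "0 0 0 0 0.4"

```text
t: 18.75
eef_pos: [0.5392, -0.0889, 0.0058]
tool_rot: [-0.0, 0.712, 0.702, 0.0]
contact_force: [-0.6, -0.3, 0.2]
gripper_width: 0.701
grasp_force: 0.0
```

Request:
carry_out --pt "0.3 0 0 0 0.4" --pt "0.3 0 0 0 0.4" --pt "0.3 0 0 0 0.4" --pt "0.3 0 0 0 0.4" --pt "0.3 0 0 0 0.4" --pt "0.3 0 0 0 0.4" --pt "0.3 0 0 0 0.4" --pt "0.3 0 0 0 0.4" --pt "0.3 0 0 0 0.4" --pt "0.3 0 0 0 0.4" --pt "0 0 0 0 0.4"

```text
t: 19.85
eef_pos: [0.5396, -0.0589, 0.0058]
tool_rot: [-0.0, 0.712, 0.702, 0.0]
contact_force: [-0.4, -0.1, -0.1]
gripper_width: 0.699
grasp_force: 0.0
```

```bash
python3 st.py; python3 look.py w9; python3 edges.py w9 220 296 100,510
```

```text
t 19.85 p [ 0.5396 -0.0589  0.0058] head 89.21 F [-0.4 -0.1 -0.1] w 0.7 q7 [ 0.27  0.61 -0.34  2.    0.35  0.59 -0.33]
carc [[-76.4   0.2]] K heading 89.32412026089534
boardL 19 px [ 81.9 220. ] yaw -0.19 y at x=-49: 104.92
panelL 19 px [170.1 220. ] yaw -0.26 y at x=-46: 56.45
panelR 19 px [459.8 220. ] yaw -0.0 y at x=-46: -55.80
boardR 19 px [548.2 220. ] yaw 0.07 y at x=-50: -104.60
-165 panel mid 0.59 width 112.79 board mid 0.29 w 210.04
-100 panel mid 0.45 width 112.49 board mid 0.22 w 209.75
-60 panel mid 0.36 width 112.31 board mid 0.17 w 209.57
```

Request:
carry_out --pt "0.3 0 0 0 0.4" --pt "0.3 0 0 0 0.4" --pt "0.3 0 0 0 0.4" --pt "0.3 0 0 0 0.4" --pt "0.3 0 0 0 0.4" --pt "0.3 0 0 0 0.4" --pt "0.3 0 0 0 0.4" --pt "0.3 0 0 0 0.4" --pt "0.3 0 0 0 0.4" --pt "0.3 0 0 0 0.4" --pt "0 0 0 0 0.4"

```text
t: 21.0
eef_pos: [0.5401, -0.0289, 0.0058]
tool_rot: [-0.0, 0.712, 0.702, 0.0]
contact_force: [-0.5, -0.3, -0.4]
gripper_width: 0.702
grasp_force: 0.0
```

Request:
carry_out --pt "0.3 0 0 0 0.4" --pt "0.3 0 0 0 0.4" --pt "0.3 0 0 0 0.4" --pt "0.3 0 0 0 0.4" --pt "0.3 0 0 0 0.4" --pt "0.3 0 0 0 0.4" --pt "0.3 0 0 0 0.4" --pt "0.3 0 0 0 0.4" --pt "0.3 0 0 0 0.4" --pt "0 0 0 0 0.4"

```text
t: 22.0
eef_pos: [0.5405, -0.002, 0.0058]
tool_rot: [-0.0, 0.712, 0.702, 0.0]
contact_force: [-0.4, -0.1, 0.4]
gripper_width: 0.701
grasp_force: 0.0
```

```bash
python3 st.py; python3 look.py w10
```

```text
t 22.0 p [ 0.5405 -0.002   0.0058] head 89.21 F [-0.4 -0.1  0.4] w 0.7 q7 [ 0.16  0.6  -0.34  2.01  0.35  0.58 -0.44]
carc [[-19.5  -0. ]] K heading 89.32412026089534
```

View pics/w10.png

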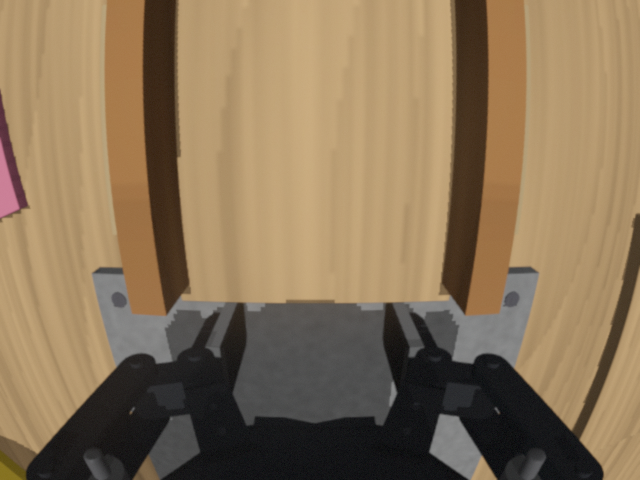

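The panel is inside both grooves and centred. Its tail edge at row ~300 still stands about 9 mm proud of the wall ends. I'll finish in fine steps, watching the force.

Request:
carry_out --pt "0.1 0 0 0 0.4" --pt "0.1 0 0 0 0.4" --pt "0.1 0 0 0 0.4" --pt "0.1 0 0 0 0.4" --pt "0.1 0 0 0 0.4" --pt "0.1 0 0 0 0.4" --pt "0 0 0 0 0.4"

```text
t: 22.75
eef_pos: [0.5405, 0.0036, 0.0058]
tool_rot: [-0.0, 0.712, 0.702, 0.0]
contact_force: [0.9, 0.4, -0.7]
gripper_width: 0.697
grasp_force: 0.0
```

Request:
carry_out --pt "0.05 0 0 0 0.4" --pt "0.05 0 0 0 0.4" --pt "0 0 0 0 0.4"

```text
t: 23.05
eef_pos: [0.5405, 0.0044, 0.0058]
tool_rot: [0.0, 0.712, 0.702, 0.0]
contact_force: [-0.4, 0.6, 0.4]
gripper_width: 0.699
grasp_force: 0.1
```

Request:
carry_out --pt "0.05 0 0 0 0.4" --pt "0.05 0 0 0 0.4" --pt "0 0 0 0 0.4"

```text
t: 23.35
eef_pos: [0.5406, 0.0055, 0.0058]
tool_rot: [0.0, 0.712, 0.702, 0.0]
contact_force: [-0.2, -0.6, 0.6]
gripper_width: 0.7
grasp_force: 0.1
```

Request:
carry_out --pt "0.05 0 0 0 0.4" --pt "0 0 0 0 0.4"

```text
t: 23.55
eef_pos: [0.5405, 0.0059, 0.0058]
tool_rot: [0.0, 0.712, 0.702, 0.0]
contact_force: [-0.1, -0.7, -0.3]
gripper_width: 0.701
grasp_force: 0.1
```

Request:
carry_out --pt "0.05 0 0 0 0.4" --pt "0 0 0 0 0.4"

```text
t: 23.75
eef_pos: [0.5405, 0.0064, 0.0058]
tool_rot: [-0.0, 0.712, 0.702, 0.0]
contact_force: [-0.0, -0.5, 0.4]
gripper_width: 0.703
grasp_force: 0.0
```

Request:
carry_out --pt "0.05 0 0 0 0.4" --pt "0 0 0 0 0.4"

```text
t: 23.95
eef_pos: [0.5406, 0.0069, 0.0058]
tool_rot: [0.0, 0.712, 0.702, 0.0]
contact_force: [-0.3, 0.0, -0.3]
gripper_width: 0.7
grasp_force: 0.1
```

Request:
carry_out --pt "0.05 0 0 0 0.4" --pt "0 0 0 0 0.4"

```text
t: 24.15
eef_pos: [0.5406, 0.0073, 0.0058]
tool_rot: [0.0, 0.712, 0.702, -0.0]
contact_force: [-0.1, -0.6, 0.4]
gripper_width: 0.699
grasp_force: 0.4
```

Request:
carry_out --pt "0.05 0 0 0 0.4" --pt "0 0 0 0 0.4"

```text
t: 24.35
eef_pos: [0.5406, 0.0074, 0.0058]
tool_rot: [0.0, 0.712, 0.702, -0.0]
contact_force: [0.3, -2.2, 0.2]
gripper_width: 0.698
grasp_force: 1.2
```

Request:
carry_out --pt "0.05 0 0 0 0.4" --pt "0 0 0 0 0.4"

```text
t: 24.55
eef_pos: [0.5406, 0.0074, 0.0058]
tool_rot: [0.0, 0.712, 0.702, -0.0]
contact_force: [-0.1, -5.0, -0.1]
gripper_width: 0.701
grasp_force: 2.3
```

```bash
python3 st.py; python3 look.py w11; python3 - <<'E'
import cv2
a=cv2.imread("pics/w11.png")[240:330,90:550];cv2.imwrite("pics/w11c.png",cv2.resize(a,None,fx=1.7,fy=1.7*2,interpolation=cv2.INTER_CUBIC))
E
```

```text
t 24.55 p [0.5406 0.0074 0.0058] head 89.14 F [-0.1 -5.  -0.1] w 0.7 q7 [ 0.14  0.6  -0.34  2.01  0.35  0.58 -0.46]
carc [[-10.1  -0.1]] K heading 89.32412026089534
```

View pics/w11c.png

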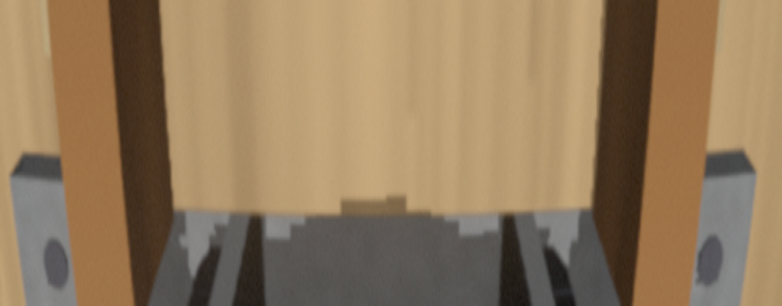

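The force climbs (5 N) while the tool stands still at carcass x = −10.1 mm. With the 10.5 mm pad offset that puts the tail at about 0, and the crop shows the tail line flush, so the panel is home. I'll back off, lift and hand in.

Request:
carry_out --pt "-0.3 0 0 0 0.4" --pt "-1 0 0 0 0.4" --pt "-1 0 0 0 0.4" --pt "0 0 -3 0 0.4" --pt "0 0 -4 0 0.4" --pt "0 0 -4 0 0.4" --pt "0 0 0 0 0.4" --pt "0 0 0 0 0.4"

```text
t: 25.4
eef_pos: [0.5407, -0.0153, 0.1167]
tool_rot: [0.001, 0.713, 0.702, 0.001]
contact_force: [0.2, 0.5, 0.1]
gripper_width: 0.701
grasp_force: 0.0
```

```bash
python3 st.py; python3 -c "
from station import bot
print(bot.hand_in())"
```

```text
t 25.4 p [ 0.5407 -0.0153  0.1167] head 89.12 F [0.2 0.5 0.1] w 0.7 q7 [ 0.25  0.43 -0.42  1.96  0.25  0.8  -0.32]
carc [[-32.8  -0.4]] K heading 89.32412026089534
the job is handed in; nothing more can be done
None
```

The panel was pushed through the side grooves to a firm stop in the back groove at about 5 N, tail flush with the side ends by my measurement, and the job was handed in at 25.4 s of robot time; the hand-in gave no verdict.

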